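# Hot resistor to the cooling rack with tongs

### The job

The square ceramic block resistor on the test board is hot from a load test: take the tongs from their holder and, touching the resistor only with the tongs, lift it out and lay it gently in the empty cradle of the aluminium cooling rack, lying along the cradle on both ribs and between the posts. Then stand the tongs upright in their holder again, tips down on its floor, and let go. Leave the other resistors and everything else on the bench where they are.

Things in the scene. Friction and masses are not known exactly. Their poses are not given: they have to be found in the camera images.
- block_resistor: The hot part: white ceramic block 84 x 18 x 18 mm, long axis x, about 60 g, with a 14 mm long, 2.6 mm thick wire lead at each end (112 mm overall). Origin at the centre of its underside, z up. Lies in one of the three cradles of the test board, its underside 34 mm above the table.
- block_centre (a point): Centre of the white ceramic block (9 mm above its underside).
- board: Test board: grey plate 140 x 235 x 8 mm with three black cradles 75 mm apart along y, each of the same shape and size as cradle_free; parts lie along x. Origin at the centre of its underside. Fixed; stands to the left or to the right of the holder.
- tongs: Spring tongs, upright on their tips in the holder: 162 mm tall, 170 g. Two straight flat upright steel jaws (z = 0 to 150 mm, 16 mm wide along x, 6 mm thick along y; lowest 30 mm rubber, 20 mm wide), always parallel, under a bridge (z to 162 mm, y = -27 to -5 mm). One jaw is fixed (y = -27 to -21 mm), the other slides along y. Origin midway between the open tips' lower ends, z up.
- tongs_grip (a point): Where to hold the open tongs: midway between the open jaws, 117 mm above the tips' lower ends (45 mm below the tongs' top). Squeeze the jaws' outer faces (z = 100 to 135 mm), the gripper closing along the tongs' y. 54 mm over the outer faces when open, 30 mm when closed on the 18 mm block.
- tongs_jaw (a joint): Closing travel q of the sliding jaw, m (it moves to -y): 0 open (42 mm clear between the jaws), 0.024 on the block, 0.032 the stop (10 mm clear). The middle of the mouth is at y = -q/2. A spring opens it: 2 N when open, 8.3 N on the block; when the squeeze is eased the jaw springs open against the fingers, and the tongs stay in hand while the fingers are less than 50 mm apart.
- cradle_free: Empty cradle on the cooling rack: two ribs at x = -28 and +28 mm (8 mm thick along x, 46 mm long along y, 26 mm tall), each with two posts 12 mm taller that leave a 26 mm gap centred on y = 0. A part lies along x over both ribs, between the posts. 48 mm clear along x between the ribs, down to the plate. Origin at the centre of its foot, 8 mm above the table, z up. Fixed.
- rack: Cooling rack: aluminium plate 140 x 190 x 8 mm carrying two cradles 84 mm apart along y: an empty one and one that holds a tubular resistor (either may be on either side). Origin at the centre of its underside. Fixed; stands to the left or to the right of the holder.
- holder: Holder of the tongs: dark steel base 110 x 110 x 10 mm with an upright pocket open at the top, inside 32 mm along x, 68 mm along y, walls 5 mm thick, rim 65 mm and inner floor 10 mm above the table. The tongs stand in it with their y along the pocket's y (either way round). Origin at the centre of the underside. Fixed.
- finned_resistor: Finned aluminium resistor 76 x 22 x 21 mm in a cradle of the test board, long axis x; origin at centre of underside. Must stay.
- tube_resistor: Grey tubular resistor, diameter 20, length 86 mm, in a cradle of the test board, long axis x; origin at centre of underside. Must stay.
- cooled_resistor: Grey tubular resistor like the other one, in the occupied cradle of the cooling rack. Must stay.
- pliers: Side cutters with red handles, about 175 x 70 x 20 mm, lying at the far side. Must stay.
- solder_reel: Grey reel, diameter 54, height 46 mm, standing at the far side. Must stay.
- flux_tin: Round green tin, diameter 72, height 30 mm, at the far side. Must stay.
Not all that is in view belongs to the job. Leave any black, pink or yellow look-alike of the block_resistor alone.

How it is judged:
By the outcome, as a careful person would: the job done as asked, in the order asked, and still so for the second after the job is handed in, with the robot touching nothing.
It also fails if it takes over 69 s, if anything falls off the work surface, if the arm or the gripper's body presses on something with over 40 N, if the wrist force passes 120 N, or if a joint passes its speed limit or range.

### The arm

A 6-joint arm with a two-finger parallel gripper is mounted at the origin on the work surface. World frame = base frame: x ahead of the robot, y to its left, z up, the work surface at z = 0. Lengths are in m, angles in degrees, forces in N, time in s.
With the tool pointing down it reaches from about 0.25 to 0.725 m from the base axis. Payload 9.7 kg.
Tool frame: the origin (TCP) lies at the very end of the fingers, on their centre line; the grasp point (between the pads) lies 19 mm behind it; z points along the fingers, y is the line along which they close (so a half turn about z gives the same grasp; the last joint's range is limited). The gripper opens to 85 mm and grips with 20 to 120 N. Pads are 22 mm wide; open, the fingers measure 114 mm over their backs; the gripper's body (76 mm by 85 mm) begins 54 mm behind the grasp point. The pads swing forward as they close: fully open they stand 13 mm farther back than shut.
Start: joints at [-68.182, 4.979, 10.078, 95.1, 0, 90], TCP at [0.204, -0.511, 0.231] pointing down, gripper open.
Joint ranges: [-179.16, 179.16], [-48.56, 103.87], [-65.8, 70.77], [-126.05, 130.52], [-82.76, 87.17], [-180, 180]. Speed limits (degrees/s): [127.2, 127.2, 147.25, 180, 180, 180].

### API

Orientations are given as [roll, pitch, yaw] about the fixed x, y, z axes, in that order (R = Rz(yaw) Ry(pitch) Rx(roll)).
In Python, from workcell import telemetry, optics, workorder gives the robot as it stands.
- The arm moves only by the shell command python3 -m handwheel 'ROWS' [FORCE]. ROWS is JSON, a list of rows, each an object of numbers: "tx", "ty", "tz": the shift along the tool's x, y, z in m; "ax", "ay", "az": the turn, a rotation vector about the tool's x, y, z in degrees; "jaw": the gripper command: -1 is shut, 1 is fully open, values between are in proportion. A call has exactly 10 rows; each row shifts and turns the commanded pose from where the row before left it, along the tool's axes as they then stand; what a row does not reach is not made up. A row lasts 1/8 s, in which the tool goes at most 62.5 mm and 10.7 degrees, less where a joint would pass 70% of its speed; a pose out of reach is approached as far as the arm can. A call is refused whole if a number of a shift passes 0.0625 or a number of a turn 10.7, either way. A call with a gripper value outside its range is refused whole. The fingers move at their own pace and stop on an object; FORCE is the grip in N (left out, the last holds). Time passes only in rows, so rows that do not move let the fingers close, or fill a call up. It gives the time, the measured TCP pose, the force, the opening and the grip force at its end, in the units of the state.
- telemetry.get_obs(): the state, without advancing time (a new reading comes with each control period).
- optics.camera(name): name is "side" or "top" or "wrist"; returns a dict with "color" (400x640x3 uint8, red, green, blue), "K" (3x3 intrinsics, pixels), "extrinsics" (4x4, takes a point from camera to world coordinates); the wrist camera has in their place "mount" (4x4, takes a point from camera to tool coordinates, whose origin is the TCP and whose axes are the flange's). Camera axes: x right, y down, z forward; pixel columns grow to the right and rows downward; lengths in m; the calibration is good to about 2 mm. A picture is of the moment at which its call begins: read the wrist's pose just before it. There is no depth.
- workorder.job_done(): hands the job in; it is judged then, once.
The state is a dict: "time": time; "q": joint angles; "qd": joint speeds; "joint_efforts": joint torques, N m; "ee_pos": TCP position; "tcp_rot": TCP orientation; "wrist_force": force on the tool from outside, world axes, zero at the start; "torque": the same for the moment, N m; "opening": finger opening in m; "grasp_force": force on a finger pad.
Only numpy, scipy, OpenCV 4.12 (cv2) and the standard library are available. Lean on these libraries where they do the work, as an engineer would, in place of code of your own. Each camera call takes 0.05 s, during which the arm holds its last target. There are 200 camera calls.

## Working session

There is one attempt and no reset: what is moved stays moved. The work goes in short steps, Python scripts to look and compute and a shell command to move; the robot and the scene stay as the last step left them, time stands still between calls to the robot, and variables do not carry over. Pictures are saved under pics/ and viewed, at most 10 in all, crops included, and the job is handed in when it is done.

```bash
ls; mkdir -p pics; python3 - <<'E'
from workcell import telemetry, optics
import cv2,numpy as np
o=telemetry.get_obs();print(o)
for n in("top","side"):
    c=optics.camera(n);cv2.imwrite(f"pics/{n}0.png",c["color"][:,:,::-1]);print(n,c["K"],c["extrinsics"])
c=optics.camera("wrist");print(c["K"],c["mount"])
E
```

```text
pics
{'time': 0.0, 'q': array([-6.81844622e+01,  5.01125182e+00,  1.00343522e+01,  9.51002804e+01,
       -1.53864628e-04,  9.00010674e+01]), 'qd': array([ 0.05005046,  0.04674158, -0.00527623,  0.00187   , -0.06346533,
       -0.04986841]), 'joint_efforts': array([ 3.10626899e-05, -5.20400906e+01,  4.64795709e+01,  1.66955462e-02,
       -6.55769804e-05, -9.64848510e-06]), 'ee_pos': array([ 0.20430265, -0.51039367,  0.23058071]), 'tcp_rot': array([-1.79922820e+02,  1.55302281e-04,  2.18144707e+01]), 'wrist_force': array([ 0.67290289, -0.25880389,  0.05310251]), 'torque': array([-0.0479396 ,  0.00570945, -0.01762525]), 'grasp_force': 0.0, 'opening': 0.08527009460217846}
top [[465.09982105   0.         313.91656335]
 [  0.         465.09982105 194.50798265]
 [  0.           0.           1.        ]] [[-0.02025659 -0.9855223   0.16833141  0.3162763 ]
 [-0.9997785   0.02092899  0.00222109 -0.01957052]
 [-0.00571195 -0.16824913 -0.98572796  1.27293177]
 [ 0.          0.          0.          1.        ]]
side [[376.27122694   0.         319.06679642]
 [  0.         376.27122694 200.8791406 ]
 [  0.           0.           1.        ]] [[-0.96273531 -0.16073955  0.21749374  0.26990505]
 [-0.27040849  0.58541573 -0.76430862  0.79991673]
 [-0.00446963 -0.79463905 -0.60706574  0.72890258]
 [ 0.          0.          0.          1.        ]]
[[343.6697084    0.         319.90961457]
 [  0.         343.6697084  202.31071517]
 [  0.           0.           1.        ]] [[ 1.25875928e-03 -9.52437658e-01 -3.04730902e-01  7.71379258e-02]
 [ 9.99999126e-01  1.32183669e-03 -6.85398791e-07  4.09224718e-04]
 [ 4.03457285e-04 -3.04730635e-01  9.52438490e-01 -1.41608164e-01]
 [ 0.00000000e+00  0.00000000e+00  0.00000000e+00  1.00000000e+00]]
```

View pics/top0.png

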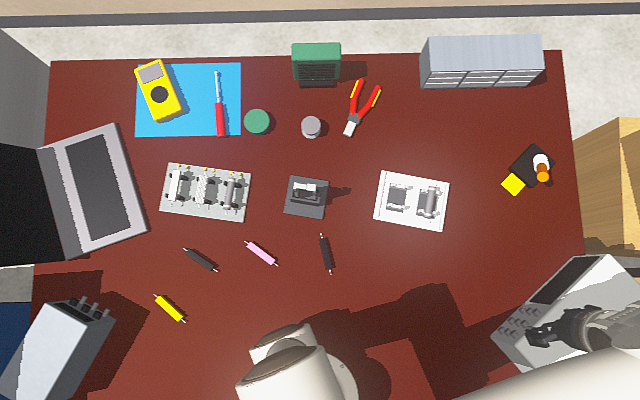

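View pics/side0.png

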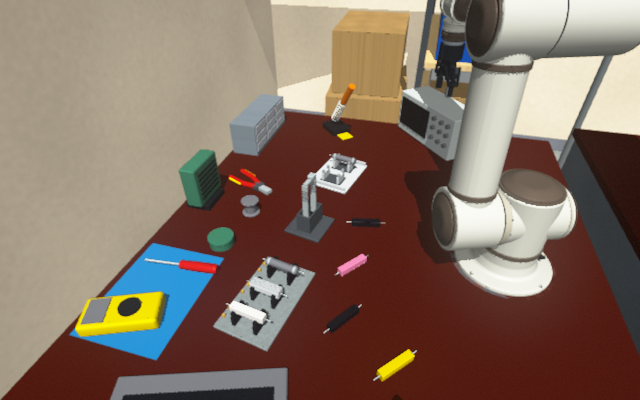

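Top view: the test board is at (205,192), the holder with the tongs at (307,195), and the rack at (412,200). Its left cradle (397,197) looks empty. 
Candidates for the block: white parts on the board at top (178,187), (205,190) and (231,193), plus loose look-alikes: yellow (170,308), black (201,260) and (326,253), pink (261,253). In the side view the white square block is at (248,313), the board part nearest the laptop. I'll check this in a close crop.

```bash
python3 - <<'E'
import cv2,numpy as np
t=cv2.imread("pics/top0.png");s=cv2.imread("pics/side0.png")
f=lambda im,x,y,w,h,k:cv2.resize(im[y:y+h,x:x+w],None,fx=k,fy=k,interpolation=cv2.INTER_CUBIC)
a=np.hstack([f(t,155,155,100,75,4),f(t,365,160,100,75,4)])
b=np.hstack([f(s,210,250,110,100,3)[:300,:330],f(s,280,165,90,100,3),f(t,280,165,50,60,4)[:, :200]  if 0 else np.zeros((300,200,3),np.uint8)])
b[:240,600:800]=f(t,280,165,50,60,4)
out=np.zeros((600,800,3),np.uint8);out[:300]=a;out[300:,:b.shape[1]]=b[:, :800]
cv2.imwrite("pics/crop0.png",out)
E
```

```text
(no output)
```

View pics/crop0.png

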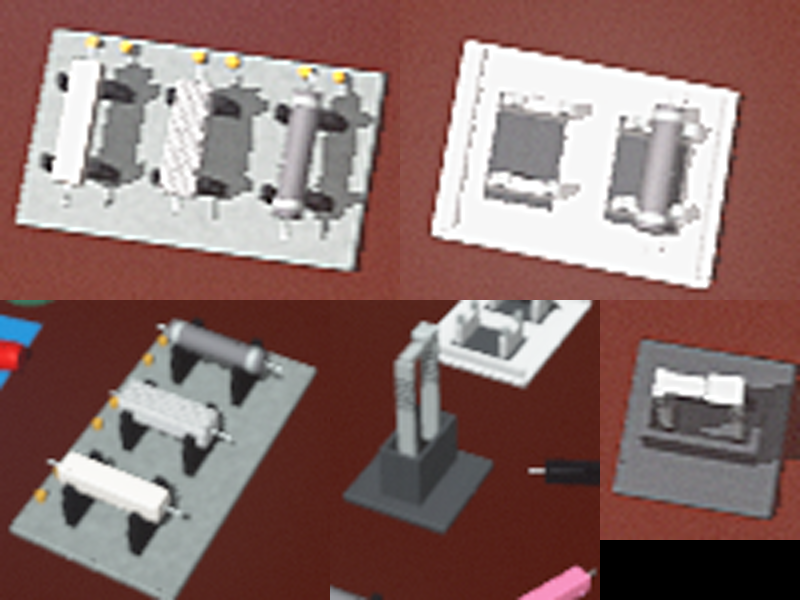

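The block is the plain white square bar at crop (78,125), the leftmost on the board. The others there are finned (middle) and tubular (right). On the rack, the left cradle is empty. Next I'll compute the plate poses.

```bash
cat > h.py <<'E'
import numpy as np,cv2
from scipy.spatial.transform import Rotation as R
from workcell import telemetry,optics
def cam(n):
    o=telemetry.get_obs();c=optics.camera(n)
    if n=="wrist":
        T=np.eye(4);T[:3,3]=o["ee_pos"];T[:3,:3]=R.from_euler("xyz",o["tcp_rot"],degrees=True).as_matrix()
        E=T@c["mount"]
    else:E=c["extrinsics"]
    return c["color"][:,:,::-1].copy(),c["K"],E,o
def plane(K,E,px,z):
    px=np.atleast_2d(np.array(px,float));d=np.c_[(px-[K[0,2],K[1,2]])/K[0,0],np.ones(len(px))]@E[:3,:3].T
    return E[:3,3]+d*((z-E[2,3])/d[:,2])[:,None]
def proj(K,E,P):
    p=(np.atleast_2d(P)-E[:3,3])@E[:3,:3]@K.T;return p[:,:2]/p[:,2:]
E
python3 - <<'E'
from h import *
im,K,E,o=cam("top")
A=np.array
for n,c,z in(("board",(A([(55,30),(383,73),(355,268),(17,222)])/4+[155,155]),.008),
 ("rack",(A([(68,42),(340,95),(308,288),(33,235)])/4+[365,160]),.008),
 ("holder",(A([(40,40),(195,70),(172,215),(13,190)])/4+[280,165]),.01),
 ("block",(A([(78,60),(66,183)])/4+[155,155]),.052),
 ("freecr",(A([(502,95),(572,105),(560,208),(487,198)])/4+[265,160]),.034)):
    p=plane(K,E,c,z);print(n,p.mean(0)[:2].round(4));print(p[:,:2].round(3).tolist())
    e=p[0]-p[-1];print("x-axis yaw",np.degrees(np.arctan2(e[1],e[0])).round(1))
    if len(p)==4:
        e=p[0]-p[1];print("yaxis-90",np.degrees(np.arctan2(-e[0],e[1])).round(1))
E
```

```text
board [0.5461 0.2827]
[[0.632, 0.387], [0.596, 0.158], [0.46, 0.177], [0.497, 0.409]]
x-axis yaw -9.2
yaxis-90 -8.8
rack [ 0.5084 -0.2853]
[[0.596, -0.207], [0.554, -0.394], [0.422, -0.363], [0.462, -0.177]]
x-axis yaw -12.6
yaxis-90 -12.6
holder [0.5253 0.0045]
[[0.588, 0.049], [0.565, -0.058], [0.464, -0.04], [0.484, 0.068]]
x-axis yaw -10.7
yaxis-90 -12.4
block [0.5578 0.3598]
[[0.6, 0.357], [0.516, 0.363]]
x-axis yaw -3.7
freecr [ 0.514  -0.2421]
[[0.553, -0.225], [0.545, -0.272], [0.475, -0.26], [0.483, -0.211]]
x-axis yaw -10.8
yaxis-90 -9.5
```

```bash
R='' ; python3 -m handwheel '[{"az":8.45,"tz":-0.01,"jaw":1},{"az":8.45,"tz":-0.01,"jaw":1},{"az":8.45,"tz":-0.01,"jaw":1},{"az":8.45,"tz":-0.01,"jaw":1},{"tx":0.0173,"ty":-0.0473,"jaw":1},{"tx":0.0173,"ty":-0.0473,"jaw":1},{"tx":0.0173,"ty":-0.0473,"jaw":1},{"tx":0.0173,"ty":-0.0473,"jaw":1},{"tx":0.0173,"ty":-0.0473,"jaw":1},{"tx":0.0173,"ty":-0.0473,"jaw":1}]'
python3 -m handwheel '[{"tx":0.0173,"ty":-0.0473,"jaw":1},{"tx":0.0173,"ty":-0.0473,"jaw":1},{"tx":0.0173,"ty":-0.0473,"jaw":1},{"tx":0.0173,"ty":-0.0473,"jaw":1},{"tx":0.0173,"ty":-0.0473,"jaw":1},{"tx":0.0173,"ty":-0.0473,"jaw":1},{"jaw":1},{"jaw":1},{"jaw":1},{"jaw":1}]'
python3 - <<'E'
from h import *
im,K,E,o=cam("wrist");cv2.imwrite("pics/w1.png",im);print(o["ee_pos"],o["tcp_rot"],o["time"],o["opening"],E)
E
```

```text
[ 0.20438015 -0.51047606  0.23086218] [-1.79953711e+02 -2.27074297e-03  2.18169733e+01] 0.2 0.08489605957630689 [[ 0.37281084 -0.88364869 -0.28315556  0.27618239]
 [-0.92790658 -0.35542682 -0.11252184 -0.48229617]
 [-0.0012113   0.30469127 -0.9524504   0.37247288]
 [ 0.          0.          0.          1.        ]]$[0]: bad value
$[0]: bad value
```

View pics/w1.png

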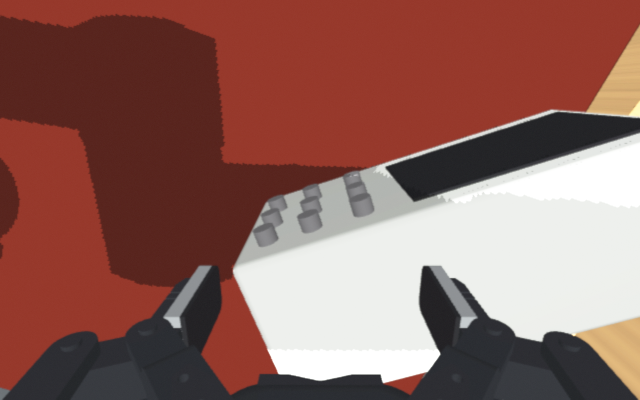

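The move was refused ("bad value"), so the arm hasn't moved. This picture shows only the bench instrument and the open fingers at the bottom of the frame. I'll give every key in each row.

```bash
python3 -m handwheel '[{"tx":0,"ty":0,"tz":-0.01,"ax":0,"ay":0,"az":8.45,"jaw":1},{"tx":0,"ty":0,"tz":-0.01,"ax":0,"ay":0,"az":8.45,"jaw":1},{"tx":0,"ty":0,"tz":-0.01,"ax":0,"ay":0,"az":8.45,"jaw":1},{"tx":0,"ty":0,"tz":-0.01,"ax":0,"ay":0,"az":8.45,"jaw":1},{"tx":0.0173,"ty":-0.0473,"tz":0,"ax":0,"ay":0,"az":0,"jaw":1},{"tx":0.0173,"ty":-0.0473,"tz":0,"ax":0,"ay":0,"az":0,"jaw":1},{"tx":0.0173,"ty":-0.0473,"tz":0,"ax":0,"ay":0,"az":0,"jaw":1},{"tx":0.0173,"ty":-0.0473,"tz":0,"ax":0,"ay":0,"az":0,"jaw":1},{"tx":0.0173,"ty":-0.0473,"tz":0,"ax":0,"ay":0,"az":0,"jaw":1},{"tx":0.0173,"ty":-0.0473,"tz":0,"ax":0,"ay":0,"az":0,"jaw":1}]'
```

```text
time: 1.5
ee_pos: [0.3654, -0.2531, 0.2713]
tcp_rot: [180.0, -0.0, -12.0]
wrist_force: [-0.5, -0.2, 0.3]
opening: 0.0855
grasp_force: 0.0
```

```bash
python3 -m handwheel '[{"tx":0.0173,"ty":-0.0473,"tz":0,"ax":0,"ay":0,"az":0,"jaw":1},{"tx":0.0173,"ty":-0.0473,"tz":0,"ax":0,"ay":0,"az":0,"jaw":1},{"tx":0.0173,"ty":-0.0473,"tz":0,"ax":0,"ay":0,"az":0,"jaw":1},{"tx":0.0173,"ty":-0.0473,"tz":0,"ax":0,"ay":0,"az":0,"jaw":1},{"tx":0.0173,"ty":-0.0473,"tz":0,"ax":0,"ay":0,"az":0,"jaw":1},{"tx":0.0173,"ty":-0.0473,"tz":0,"ax":0,"ay":0,"az":0,"jaw":1},{"tx":0,"ty":0,"tz":0,"ax":0,"ay":0,"az":0,"jaw":1},{"tx":0,"ty":0,"tz":0,"ax":0,"ay":0,"az":0,"jaw":1},{"tx":0,"ty":0,"tz":0,"ax":0,"ay":0,"az":0,"jaw":1},{"tx":0,"ty":0,"tz":0,"ax":0,"ay":0,"az":0,"jaw":1}]'
python3 - <<'E'
from h import *
im,K,E,o=cam("wrist");cv2.imwrite("pics/w2.png",im);np.savez("w2.npz",K=K,E=E);print(o["ee_pos"],o["tcp_rot"],o["time"],E)
E
```

```text
time: 2.75
ee_pos: [0.5136, -0.0544, 0.2731]
tcp_rot: [-177.5, 0.0, -7.3]
wrist_force: [0.5, 0.2, 0.6]
opening: 0.0857
grasp_force: 0.0
[ 0.51355796 -0.05437645  0.27310678] [-1.77526765e+02  8.06078535e-03 -7.34987902e+00] 2.75 [[-0.12656095 -0.94633842 -0.29736497  0.58950909]
 [-0.99099716  0.10742637  0.07990127 -0.07122237]
 [-0.0436688   0.30480022 -0.95141466  0.4145706 ]
 [ 0.          0.          0.          1.        ]]
```

View pics/w2.png

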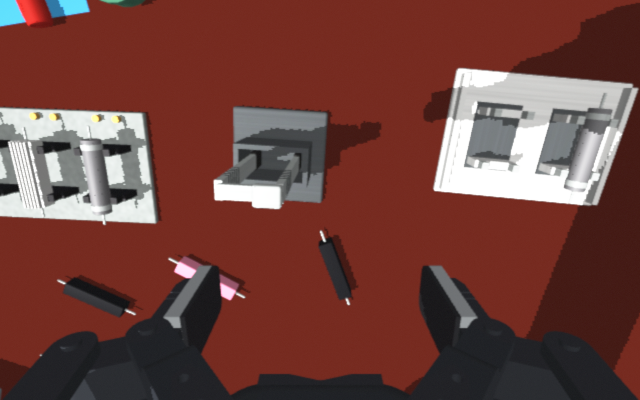

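The wrist view shows the tongs' top at (250,190), the holder base at (280,155), the board at left with its finned and tube parts, and the rack at (540,135). The pose fell short and tilted, so I'll check the joints.

```bash
python3 - <<'E'
from h import *
o=telemetry.get_obs();print(o["q"].round(2),o["qd"].round(2))
d=np.load("w2.npz");K,E=d["K"],d["E"]
# holder base corners z=.01, rack corners z=.008
for n,c,z in(("holder",[(235,107),(328,112),(321,203),(233,190)],.01),("rack",[(458,69),(635,85),(598,206),(435,191)],.008),("free",[(481,103),(523,107),(512,170),(468,167)],.046)):
    p=plane(K,E,c,z);print(n,p[:,:2].round(3).tolist(),p.mean(0).round(4))
E
```

```text
[ -7.4    1.49  11.1   99.62   2.47 179.95] [ 0.17  0.24  0.   -0.1   0.1   0.05]
holder [[0.588, 0.045], [0.569, -0.06], [0.462, -0.038], [0.491, 0.068]] [0.5276 0.0036 0.01  ]
rack [[0.597, -0.206], [0.556, -0.392], [0.42, -0.369], [0.461, -0.178]] [ 0.5084 -0.2863  0.008 ]
free [[0.561, -0.216], [0.551, -0.257], [0.487, -0.249], [0.496, -0.203]] [ 0.5237 -0.2312  0.046 ]
```

J6 is at its limit, so I'll use the opposite half turn (yaw ≈ 168).

```bash
python3 -m handwheel '[{"tx":0,"ty":0,"tz":0,"ax":0,"ay":0,"az":-10.7,"jaw":1},{"tx":0,"ty":0,"tz":0,"ax":0,"ay":0,"az":-10.7,"jaw":1},{"tx":0,"ty":0,"tz":0,"ax":0,"ay":0,"az":-10.7,"jaw":1},{"tx":0,"ty":0,"tz":0,"ax":0,"ay":0,"az":-10.7,"jaw":1},{"tx":0,"ty":0,"tz":0,"ax":0,"ay":0,"az":-10.7,"jaw":1},{"tx":0,"ty":0,"tz":0,"ax":0,"ay":0,"az":-10.7,"jaw":1},{"tx":0,"ty":0,"tz":0,"ax":0,"ay":0,"az":-10.7,"jaw":1},{"tx":0,"ty":0,"tz":0,"ax":0,"ay":0,"az":-10.7,"jaw":1},{"tx":0,"ty":0,"tz":0,"ax":0,"ay":0,"az":-10.7,"jaw":1},{"tx":0,"ty":0,"tz":0,"ax":0,"ay":0,"az":-10.7,"jaw":1}]'
python3 -m handwheel '[{"tx":0,"ty":0,"tz":0,"ax":0,"ay":0,"az":-10.7,"jaw":1},{"tx":0,"ty":0,"tz":0,"ax":0,"ay":0,"az":-10.7,"jaw":1},{"tx":0,"ty":0,"tz":0,"ax":0,"ay":0,"az":-10.7,"jaw":1},{"tx":0,"ty":0,"tz":0,"ax":0,"ay":0,"az":-10.7,"jaw":1},{"tx":0,"ty":0,"tz":0,"ax":0,"ay":0,"az":-10.7,"jaw":1},{"tx":0,"ty":0,"tz":0,"ax":0,"ay":0,"az":-10.7,"jaw":1},{"tx":0,"ty":0,"tz":0,"ax":0,"ay":0,"az":-4.6,"jaw":1},{"tx":0,"ty":0,"tz":0,"ax":0,"ay":0,"az":0,"jaw":1},{"tx":0,"ty":0,"tz":0,"ax":0,"ay":0,"az":0,"jaw":1},{"tx":0,"ty":0,"tz":0,"ax":0,"ay":0,"az":0,"jaw":1}]'
cat > go.py <<'E'
import sys
from h import *
def go(x,y,z,yaw,off=(0,0,0)):
    o=telemetry.get_obs();A=R.from_euler("xyz",o["tcp_rot"],degrees=True)
    d=np.array([x,y,z])-o["ee_pos"]
    B=R.from_euler("xyz",[180,0,yaw],degrees=True)
    print("now",o["ee_pos"].round(4),o["tcp_rot"].round(2),"| rotvec",(A.inv()*B).as_rotvec(degrees=True).round(2),"| shift before-turn axes",A.inv().apply(d).round(4),"| after-turn axes",B.inv().apply(d).round(4))
if __name__=="__main__":go(*map(float,sys.argv[1:5]))
E
python3 go.py 0.5264 0.004 0.273 168.5
```

```text
time: 4.05
ee_pos: [0.5137, -0.0542, 0.2729]
tcp_rot: [179.3, -2.4, 100.0]
wrist_force: [-0.8, -0.5, -0.5]
opening: 0.0856
grasp_force: 0.0
time: 5.3
ee_pos: [0.5139, -0.054, 0.2728]
tcp_rot: [177.5, -0.2, 168.4]
wrist_force: [-0.5, -0.4, 0.1]
opening: 0.0855
grasp_force: 0.0
now [ 0.5139 -0.054   0.2728] [177.53  -0.22 168.44] | rotvec [ 2.47 -0.22 -0.07] | shift before-turn axes [-0.0007  0.0593  0.0024] | after-turn axes [-0.0007  0.0593 -0.0002]
```

```bash
python3 -m handwheel '[{"tx":0,"ty":0,"tz":0,"ax":2.47,"ay":-0.22,"az":0,"jaw":1},{"tx":0,"ty":0.03,"tz":0,"ax":0,"ay":0,"az":0,"jaw":1},{"tx":0,"ty":0.029,"tz":0,"ax":0,"ay":0,"az":0,"jaw":1},{"tx":0,"ty":0,"tz":0,"ax":0,"ay":0,"az":0,"jaw":1},{"tx":0,"ty":0,"tz":0,"ax":0,"ay":0,"az":0,"jaw":1},{"tx":0,"ty":0,"tz":0,"ax":0,"ay":0,"az":0,"jaw":1},{"tx":0,"ty":0,"tz":0,"ax":0,"ay":0,"az":0,"jaw":1},{"tx":0,"ty":0,"tz":0,"ax":0,"ay":0,"az":0,"jaw":1},{"tx":0,"ty":0,"tz":0,"ax":0,"ay":0,"az":0,"jaw":1},{"tx":0,"ty":0,"tz":0,"ax":0,"ay":0,"az":0,"jaw":1}]'
python3 - <<'E'
from h import *
im,K,E,o=cam("wrist");cv2.imwrite("pics/w3.png",im);np.savez("w3.npz",K=K,E=E);print(o["ee_pos"],o["tcp_rot"],o["time"])
t,*_=cam("top");cv2.imwrite("pics/t3.png",t)
E
```

```text
time: 6.55
ee_pos: [0.5257, 0.0038, 0.2728]
tcp_rot: [-180.0, 0.0, 168.5]
wrist_force: [0.5, 0.1, -0.5]
opening: 0.0854
grasp_force: 0.0
[0.52566591 0.00382816 0.2728126 ] [-1.79999258e+02  3.25819064e-03  1.68495208e+02] 6.55
```

View pics/w3.png

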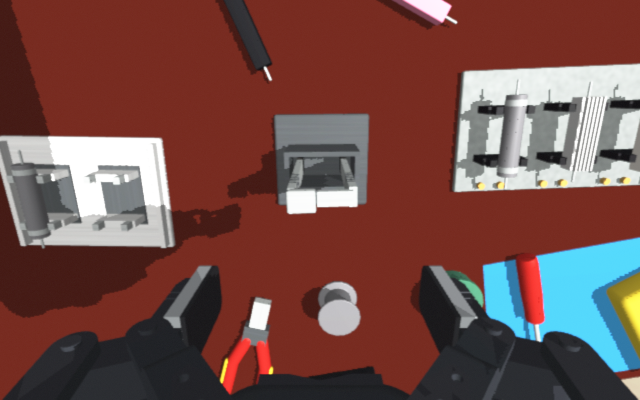

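Wrist view: the holder base has corners at about (275,115) and (368,204). The tongs' bridge is at (301,202), on the -y side, and the sliding jaw is at (350,180). I'll enlarge this for the jaw edges.

```bash
python3 - <<'E'
from h import *
im=cv2.imread("pics/w3.png")
cv2.imwrite("pics/w3c.png",cv2.resize(im[105:225,260:385],None,fx=5,fy=5,interpolation=cv2.INTER_NEAREST)[:600])
E
```

```text
(no output)
```

View pics/w3c.png

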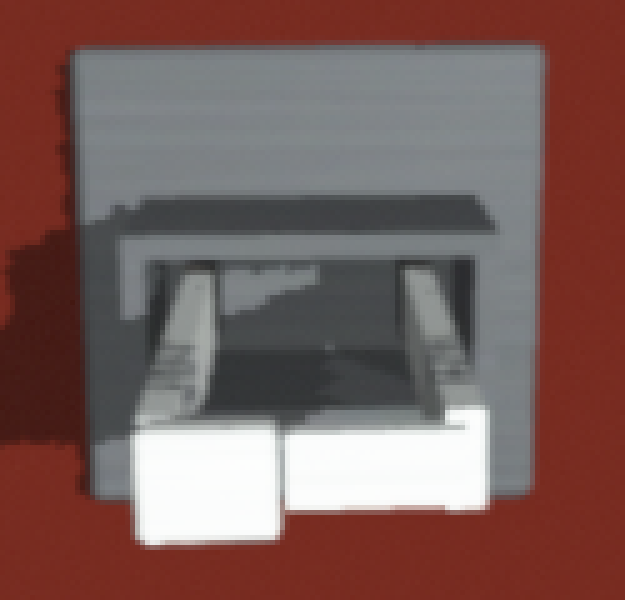

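Crop: the bridge's top face spans crop (133–283, 430–545), the sliding jaw's top ends at x=490, y 405–510, and the pocket's near rim runs along y 235–260 from x 120 to 497.

```bash
python3 - <<'E'
from h import *
d=np.load("w3.npz");K,E=d["K"],d["E"]
B=R.from_euler("xyz",[180,0,168.5],degrees=True);o=np.array([0.5257,.0038,.2728])
for n,c,z in(("bridge",[(133,430),(283,430),(283,543),(137,545)],.172),("slide",[(490,405),(490,510)],.16),("rimout",[(120,235),(497,235)],.065),("rimin",[(145,260),(475,260)],.065),("base",[(73,47),(545,45),(533,493),(92,497)],.01)):
    p=plane(K,E,np.array(c)/5+[260,105],z);print(n,p[:,:2].round(4).tolist(),"tool:",(B.inv().apply(p-o)*1000).round(1)[:,:2].tolist(),p.mean(0)[:2].round(4))
E
```

```text
bridge [[0.5111, -0.0188], [0.5155, 0.0027], [0.5327, -0.0008], [0.5287, -0.0223]] tool: [[9.8, -25.1], [9.8, -3.1], [-7.8, -3.1], [-8.1, -25.0]] [ 0.522  -0.0098]
slide [[0.5212, 0.0338], [0.5379, 0.031]] tool: [[10.4, 28.5], [-6.6, 29.1]] [0.5296 0.0324]
rimout [[0.4981, -0.0286], [0.5133, 0.0468]] tool: [[20.6, -37.2], [20.7, 39.7]] [0.5057 0.0091]
rimin [[0.5041, -0.0247], [0.5175, 0.0415]] tool: [[15.5, -32.3], [15.6, 35.3]] [0.5108 0.0084]
base [[0.4618, -0.0366], [0.4827, 0.0691], [0.5885, 0.0495], [0.5679, -0.0577]] tool: [[54.6, -52.4], [55.1, 55.4], [-52.4, 57.3], [-53.6, -51.9]] [0.5252 0.0061]
```

```bash
python3 -m handwheel '[{"tx":0.001,"ty":0.002,"tz":0.02,"ax":0,"ay":0,"az":0,"jaw":1},{"tx":0,"ty":0,"tz":0.04,"ax":0,"ay":0,"az":0,"jaw":1},{"tx":0,"ty":0,"tz":0.04,"ax":0,"ay":0,"az":0,"jaw":1},{"tx":0,"ty":0,"tz":0.03,"ax":0,"ay":0,"az":0,"jaw":1},{"tx":0,"ty":0,"tz":0.02,"ax":0,"ay":0,"az":0,"jaw":1},{"tx":0,"ty":0,"tz":0.01,"ax":0,"ay":0,"az":0,"jaw":1},{"tx":0,"ty":0,"tz":0.005,"ax":0,"ay":0,"az":0,"jaw":1},{"tx":0,"ty":0,"tz":0,"ax":0,"ay":0,"az":0,"jaw":0.5},{"tx":0,"ty":0,"tz":0,"ax":0,"ay":0,"az":0,"jaw":0.3},{"tx":0,"ty":0,"tz":0,"ax":0,"ay":0,"az":0,"jaw":0.2}]' 40
python3 -m handwheel '[{"tx":0,"ty":0,"tz":0,"ax":0,"ay":0,"az":0,"jaw":0.12},{"tx":0,"ty":0,"tz":0,"ax":0,"ay":0,"az":0,"jaw":0.08},{"tx":0,"ty":0,"tz":0,"ax":0,"ay":0,"az":0,"jaw":0.03},{"tx":0,"ty":0,"tz":0,"ax":0,"ay":0,"az":0,"jaw":0.03},{"tx":0,"ty":0,"tz":0,"ax":0,"ay":0,"az":0,"jaw":0.03},{"tx":0,"ty":0,"tz":0,"ax":0,"ay":0,"az":0,"jaw":0.03},{"tx":0,"ty":0,"tz":0,"ax":0,"ay":0,"az":0,"jaw":0.03},{"tx":0,"ty":0,"tz":0,"ax":0,"ay":0,"az":0,"jaw":0.03},{"tx":0,"ty":0,"tz":0,"ax":0,"ay":0,"az":0,"jaw":0.03},{"tx":0,"ty":0,"tz":0,"ax":0,"ay":0,"az":0,"jaw":0.03}]' 40
python3 go.py 0.5578 0.358 0.27 171
```

```text
time: 7.9
ee_pos: [0.5258, 0.0062, 0.1091]
tcp_rot: [179.9, 0.1, 168.5]
wrist_force: [0.6, 0.9, 5.5]
opening: 0.0514
grasp_force: 2.9
time: 9.15
ee_pos: [0.5262, 0.0064, 0.1097]
tcp_rot: [179.9, 0.2, 168.5]
wrist_force: [1.0, 1.5, 9.0]
opening: 0.0441
grasp_force: 4.4
now [0.5262 0.0064 0.1097] [179.91   0.19 168.51] | rotvec [ 0.09  0.19 -2.49] | shift before-turn axes [ 0.0385  0.3511 -0.1599] | after-turn axes [ 0.0238  0.3522 -0.1603]
```

```bash
python3 -m handwheel '[{"tx":0,"ty":0,"tz":-0.01,"ax":0,"ay":0,"az":0,"jaw":0.03},{"tx":0,"ty":0,"tz":-0.02,"ax":0,"ay":0,"az":0,"jaw":0.03},{"tx":0,"ty":0,"tz":-0.03,"ax":0,"ay":0,"az":0,"jaw":0.03},{"tx":0,"ty":0,"tz":-0.03,"ax":0,"ay":0,"az":0,"jaw":0.03},{"tx":0,"ty":0,"tz":-0.02,"ax":0,"ay":0,"az":0,"jaw":0.03},{"tx":0,"ty":0,"tz":-0.01,"ax":0.09,"ay":0.19,"az":-2.5,"jaw":0.03},{"tx":0.002,"ty":0.02,"tz":0,"ax":0,"ay":0,"az":0,"jaw":0.03},{"tx":0.003,"ty":0.04,"tz":0,"ax":0,"ay":0,"az":0,"jaw":0.03},{"tx":0.003,"ty":0.05,"tz":0,"ax":0,"ay":0,"az":0,"jaw":0.03},{"tx":0.003,"ty":0.05,"tz":0,"ax":0,"ay":0,"az":0,"jaw":0.03}]'
python3 -m handwheel '[{"tx":0.003,"ty":0.05,"tz":0,"ax":0,"ay":0,"az":0,"jaw":0.03},{"tx":0.003,"ty":0.05,"tz":0,"ax":0,"ay":0,"az":0,"jaw":0.03},{"tx":0.003,"ty":0.05,"tz":0,"ax":0,"ay":0,"az":0,"jaw":0.03},{"tx":0.003,"ty":0.03,"tz":0,"ax":0,"ay":0,"az":0,"jaw":0.03},{"tx":0.001,"ty":0.012,"tz":0,"ax":0,"ay":0,"az":0,"jaw":0.03},{"tx":0,"ty":0,"tz":0,"ax":0,"ay":0,"az":0,"jaw":0.03},{"tx":0,"ty":0,"tz":0,"ax":0,"ay":0,"az":0,"jaw":0.03},{"tx":0,"ty":0,"tz":0,"ax":0,"ay":0,"az":0,"jaw":0.03},{"tx":0,"ty":0,"tz":0,"ax":0,"ay":0,"az":0,"jaw":0.03},{"tx":0,"ty":0,"tz":0,"ax":0,"ay":0,"az":0,"jaw":0.03}]'
python3 - <<'E'
from h import *
im,K,E,o=cam("wrist");cv2.imwrite("pics/w4.png",im);np.savez("w4.npz",K=K,E=E,p=o["ee_pos"],r=o["tcp_rot"]);print(o["ee_pos"],o["tcp_rot"],o["time"])
s,*_=cam("side");cv2.imwrite("pics/s4.png",s)
big=np.zeros((600,800,3),np.uint8);big[:400,:640]=im;big[400:600,:300]=s[200:400,150:450];cv2.imwrite("pics/m4.png",big)
E
```

```text
time: 10.4
ee_pos: [0.5391, 0.167, 0.2279]
tcp_rot: [-179.9, -0.2, 171.0]
wrist_force: [0.8, -1.1, -1.9]
opening: 0.0442
grasp_force: 2.9
time: 11.65
ee_pos: [0.5565, 0.3571, 0.2276]
tcp_rot: [-179.9, -0.2, 171.0]
wrist_force: [0.2, -0.2, -1.6]
opening: 0.0441
grasp_force: 2.5
[0.55653734 0.35710039 0.22758869] [-1.79924374e+02 -1.77943697e-01  1.70973540e+02] 11.65
```

View pics/m4.png

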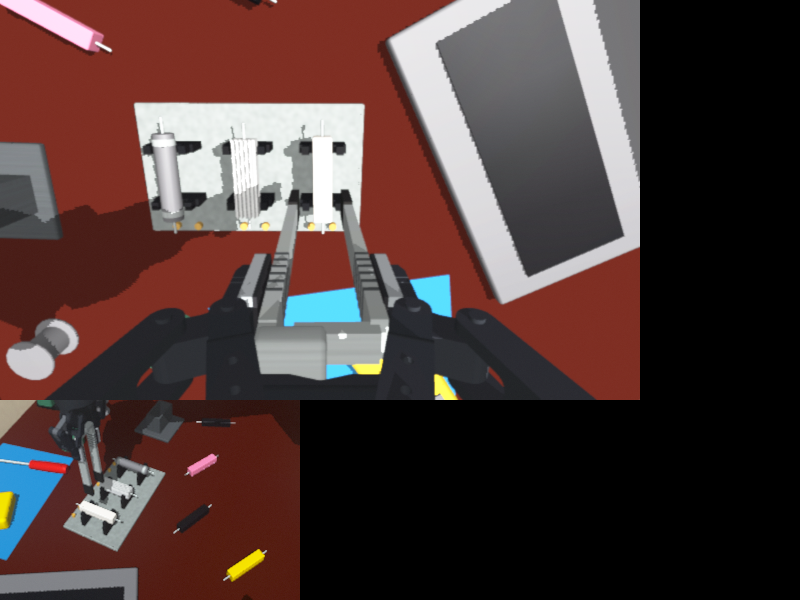

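The tongs are held upright, tips at (297,195) and (348,195). The white block spans (313–331, 137–223), with finned (245,180) and tube (167,180) parts beside it. I'll measure the block and tips in tool axes.

```bash
python3 - <<'E'
from h import *
im=cv2.imread("pics/w4.png");d=np.load("w4.npz");K,E=d["K"],d["E"]
A=R.from_euler("xyz",d["r"],degrees=True);p0=d["p"]
m=((im.min(2)>205)&(np.ptp(im.astype(int),axis=2)<25)).astype(np.uint8);m[:, :308]=0;m[:,337:]=0;m[:130]=0;m[232:]=0
m=cv2.morphologyEx(m,cv2.MORPH_OPEN,np.ones((5,7)))
n,l,st,c=cv2.connectedComponentsWithStats(m);i=1+st[1:,4].argmax();print(st[1:])
ys,xs=np.nonzero(l==i)
pr=[]
for y in (145,160,175,190,205,218):
    r=xs[ys==y];pr+=[(r.min()-.5,y),(r.max()+.5,y)]
    print(y,r.min(),r.max())
pr+=[((xs.min()+xs.max())/2,ys.min()-.5),((xs.min()+xs.max())/2,ys.max()+.5)]
q=A.inv().apply(plane(K,E,pr,.052)-p0)*1000
print(q[:,:2].round(1))
g=cv2.cvtColor(im,cv2.COLOR_BGR2GRAY);print(g[196,280:365])
# Camera-ray of expected tips corners
for yy in (-23,-17,17,23):print(yy,proj(K,E,p0+A.apply([0,yy/1000,.0997])).round(1))
E
```

```text
[[ 308  130   29  100 2201]]
145 313 331
160 313 336
175 313 336
190 313 336
205 314 331
218 308 336
[[ 32.5  -7.5]
 [ 32.5  10. ]
 [ 18.5  -7.5]
 [ 18.6  14.9]
 [  4.2  -7.6]
 [  4.3  15.1]
 [-10.5  -7.7]
 [-10.5  15.3]
 [-25.6  -6.8]
 [-25.6  10.7]
 [-39.  -12.7]
 [-39.   15.8]
 [ 46.5   1.2]
 [-51.2   1.5]]
[148 198 230 235 234 234 234 234 223 156  63  35  34  34  34  35  34  36
  51 104  95  46  26  24  24  25  23  25  23  23  23  25  88 234 255 255
 255 255 255 255 255 255 255 255 255 255 255 255 255 255 255 253 155  50
  26  28  26  27  29  26  26  28  31  34  35  33  36  35  34  47 116 208
 235 238 239 240 241 240 240 239 191  97  70  70  69]
-23 [[289.6 204.1]]
-17 [[297.7 204.2]]
17 [[343.8 204.2]]
23 [[351.9 204.2]]
```

```bash
python3 -m handwheel '[{"tx":-0.002,"ty":0.0016,"tz":0.01,"ax":0,"ay":0,"az":0.6,"jaw":0.03},{"tx":0,"ty":0,"tz":0.02,"ax":0,"ay":0,"az":0,"jaw":0.03},{"tx":0,"ty":0,"tz":0.02,"ax":0,"ay":0,"az":0,"jaw":0.03},{"tx":0,"ty":0,"tz":0.02,"ax":0,"ay":0,"az":0,"jaw":0.03},{"tx":0,"ty":0,"tz":0.015,"ax":0,"ay":0,"az":0,"jaw":0.03},{"tx":0,"ty":0,"tz":0.01,"ax":0,"ay":0,"az":0,"jaw":0.03},{"tx":0,"ty":0,"tz":0.004,"ax":0,"ay":0,"az":0,"jaw":0.03},{"tx":0,"ty":0,"tz":0,"ax":0,"ay":0,"az":0,"jaw":-0.05},{"tx":0,"ty":0,"tz":0,"ax":0,"ay":0,"az":0,"jaw":-0.15},{"tx":0,"ty":0,"tz":0,"ax":0,"ay":0,"az":0,"jaw":-0.22}]' 40
python3 -m handwheel '[{"tx":0,"ty":0,"tz":0,"ax":0,"ay":0,"az":0,"jaw":-0.26},{"tx":0,"ty":0,"tz":0,"ax":0,"ay":0,"az":0,"jaw":-0.3},{"tx":0,"ty":0,"tz":0,"ax":0,"ay":0,"az":0,"jaw":-0.35},{"tx":0,"ty":0,"tz":0,"ax":0,"ay":0,"az":0,"jaw":-0.4},{"tx":0,"ty":0,"tz":0,"ax":0,"ay":0,"az":0,"jaw":-0.5},{"tx":0,"ty":0,"tz":0,"ax":0,"ay":0,"az":0,"jaw":-0.5},{"tx":0,"ty":0,"tz":0,"ax":0,"ay":0,"az":0,"jaw":-0.5},{"tx":0,"ty":0,"tz":0,"ax":0,"ay":0,"az":0,"jaw":-0.5},{"tx":0,"ty":0,"tz":0,"ax":0,"ay":0,"az":0,"jaw":-0.5},{"tx":0,"ty":0,"tz":0,"ax":0,"ay":0,"az":0,"jaw":-0.5}]' 40
```

```text
time: 13.0
ee_pos: [0.5585, 0.3588, 0.1289]
tcp_rot: [-179.9, -0.2, 170.4]
wrist_force: [-0.7, -0.6, -2.2]
opening: 0.0336
grasp_force: 3.9
time: 14.25
ee_pos: [0.5585, 0.3587, 0.1287]
tcp_rot: [-179.9, -0.2, 170.4]
wrist_force: [0.4, 0.7, 4.5]
opening: 0.0286
grasp_force: 38.7
```

```bash
python3 -m handwheel '[{"tx":0,"ty":0,"tz":-0.006,"ax":0,"ay":0,"az":0,"jaw":-0.5},{"tx":0,"ty":0,"tz":-0.014,"ax":0,"ay":0,"az":0,"jaw":-0.5},{"tx":0,"ty":0,"tz":-0.025,"ax":0,"ay":0,"az":0,"jaw":-0.5},{"tx":0,"ty":0,"tz":-0.03,"ax":0,"ay":0,"az":0,"jaw":-0.5},{"tx":0,"ty":0,"tz":-0.02,"ax":0,"ay":0,"az":0,"jaw":-0.5},{"tx":0,"ty":0,"tz":-0.005,"ax":0,"ay":0,"az":3,"jaw":-0.5},{"tx":-0.0065,"ty":-0.02,"tz":0,"ax":0,"ay":0,"az":0,"jaw":-0.5},{"tx":-0.0065,"ty":-0.035,"tz":0,"ax":0,"ay":0,"az":0,"jaw":-0.5},{"tx":-0.0065,"ty":-0.047,"tz":0,"ax":0,"ay":0,"az":0,"jaw":-0.5},{"tx":-0.0065,"ty":-0.047,"tz":0,"ax":0,"ay":0,"az":0,"jaw":-0.5}]'
python3 -m handwheel '[{"tx":-0.0065,"ty":-0.047,"tz":0,"ax":0,"ay":0,"az":0,"jaw":-0.5},{"tx":-0.0065,"ty":-0.047,"tz":0,"ax":0,"ay":0,"az":0,"jaw":-0.5},{"tx":-0.0065,"ty":-0.047,"tz":0,"ax":0,"ay":0,"az":0,"jaw":-0.5},{"tx":-0.0065,"ty":-0.047,"tz":0,"ax":0,"ay":0,"az":0,"jaw":-0.5},{"tx":-0.0065,"ty":-0.047,"tz":0,"ax":0,"ay":0,"az":0,"jaw":-0.5},{"tx":-0.0065,"ty":-0.047,"tz":0,"ax":0,"ay":0,"az":0,"jaw":-0.5},{"tx":-0.0065,"ty":-0.047,"tz":0,"ax":0,"ay":0,"az":0,"jaw":-0.5},{"tx":-0.0065,"ty":-0.04,"tz":0,"ax":0,"ay":0,"az":0,"jaw":-0.5},{"tx":-0.0065,"ty":-0.03,"tz":0,"ax":0,"ay":0,"az":0,"jaw":-0.5},{"tx":0,"ty":0,"tz":0,"ax":0,"ay":0,"az":0,"jaw":-0.5}]'
python3 go.py 0.5176 -0.244 0.229 167.4
```

```text
time: 15.5
ee_pos: [0.551, 0.2053, 0.2283]
tcp_rot: [-179.9, -0.2, 167.4]
wrist_force: [0.9, 0.7, -2.7]
opening: 0.0289
grasp_force: 38.7
time: 16.75
ee_pos: [0.5205, -0.1969, 0.2286]
tcp_rot: [-179.9, -0.2, 167.2]
wrist_force: [-0.4, -0.1, -2.1]
opening: 0.0289
grasp_force: 38.8
now [ 0.5205 -0.1969  0.2286] [-179.88   -0.24  167.25] | rotvec [-0.12 -0.24 -0.15] | shift before-turn axes [-0.0076 -0.0466 -0.0003] | after-turn axes [-0.0075 -0.0466 -0.0004]
```

Look now, before moving over the cradle, so the block hides less.

```bash
python3 - <<'E'
from h import *
im,K,E,o=cam("wrist");cv2.imwrite("pics/w5.png",im);np.savez("w5.npz",K=K,E=E,p=o["ee_pos"],r=o["tcp_rot"])
big=np.zeros((600,800,3),np.uint8)
big=cv2.resize(im[60:300,120:440],None,fx=2.5,fy=2.5,interpolation=cv2.INTER_CUBIC);cv2.imwrite("pics/w5c.png",big)
E
```

```text
(no output)
```

View pics/w5c.png

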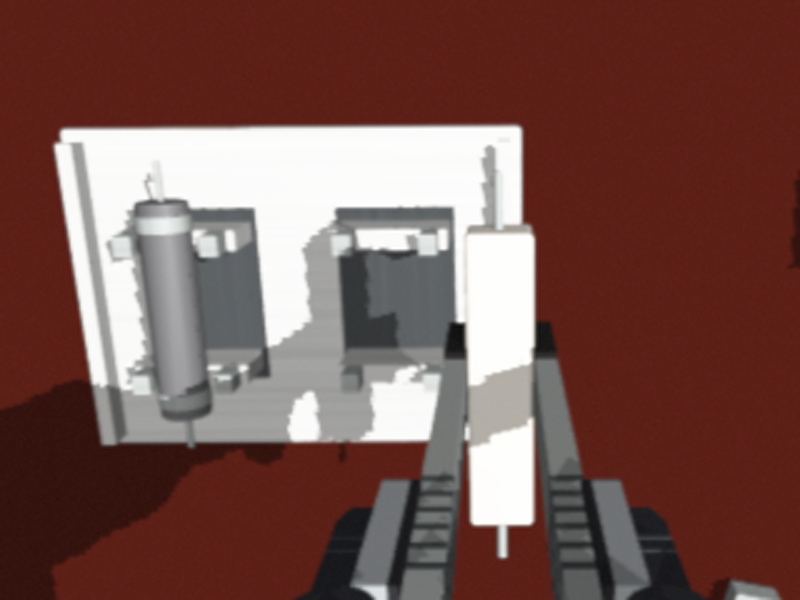

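Crop: the block is held straight at (500,375). The free cradle's four post tops are at (343,244), (428,242), (351,380) and (433,380).

```bash
python3 - <<'E'
from h import *
d=np.load("w5.npz");K,E=d["K"],d["E"];A=R.from_euler("xyz",d["r"],degrees=True);p0=d["p"]
f=lambda c,z:A.inv().apply(plane(K,E,np.array(c)/2.5+[120,60],z)-p0)*1000
q=f([(343,244),(428,242),(351,380),(433,380)],.046);print(q.round(1),q.mean(0).round(1))
b=f([(468,232),(533,232),(470,525),(533,525)],.1522);print(b.round(1),b.mean(0).round(1))
r=f([(60,130),(522,127)],.008);print(r.round(1))
E
```

```text
[[ 19.4 -60.3 182.8]
 [ 20.2 -27.9 182.8]
 [-35.4 -60.1 182.6]
 [-35.3 -27.3 182.6]] [ -7.8 -43.9 182.7]
[[ 41.9  -8.8  76.6]
 [ 41.9   7.7  76.6]
 [-41.6  -9.1  76.3]
 [-41.6   8.8  76.3]] [ 0.2 -0.3 76.4]
[[  59.2 -180.5  221.3]
 [  60.6    8.4  220.9]]
```

```bash
python3 -m handwheel '[{"tx":-0.004,"ty":-0.022,"tz":0,"ax":0,"ay":0,"az":0,"jaw":-0.5},{"tx":-0.004,"ty":-0.0217,"tz":0,"ax":0,"ay":0,"az":0,"jaw":-0.5},{"tx":0,"ty":0,"tz":0.015,"ax":0,"ay":0,"az":0,"jaw":-0.5},{"tx":0,"ty":0,"tz":0.02,"ax":0,"ay":0,"az":0,"jaw":-0.5},{"tx":0,"ty":0,"tz":0.02,"ax":0,"ay":0,"az":0,"jaw":-0.5},{"tx":0,"ty":0,"tz":0.015,"ax":0,"ay":0,"az":0,"jaw":-0.5},{"tx":0,"ty":0,"tz":0.008,"ax":0,"ay":0,"az":0,"jaw":-0.5},{"tx":0,"ty":0,"tz":0.004,"ax":0,"ay":0,"az":0,"jaw":-0.5},{"tx":0,"ty":0,"tz":0,"ax":0,"ay":0,"az":0,"jaw":-0.5},{"tx":0,"ty":0,"tz":0,"ax":0,"ay":0,"az":0,"jaw":-0.5}]'
python3 - <<'E'
from h import *
im,K,E,o=cam("wrist");np.savez("w6.npz",K=K,E=E,p=o["ee_pos"],r=o["tcp_rot"]);s,*_=cam("side");t,*_=cam("top")
print(o["ee_pos"].round(4))
f=lambda m,x,y,w,h,k:cv2.resize(m[y:y+h,x:x+w],None,fx=k,fy=k,interpolation=cv2.INTER_CUBIC)
cv2.imwrite("pics/w6.png",im)
cv2.imwrite("pics/m6.png",np.vstack([f(im,180,40,267,150,3)[:450,:800],np.hstack([f(s,300,140,133,50,3)[:150,:399],f(t,360,160,133,50,3)[:150,:399]]+[np.zeros((150,2,3),np.uint8)])]))
E
```

```text
time: 18.05
ee_pos: [0.5198, -0.2391, 0.1477]
tcp_rot: [-179.9, -0.1, 167.4]
wrist_force: [-0.4, 0.1, -2.5]
opening: 0.0289
grasp_force: 39.0
[ 0.5198 -0.2391  0.1477]
```

View pics/m6.png

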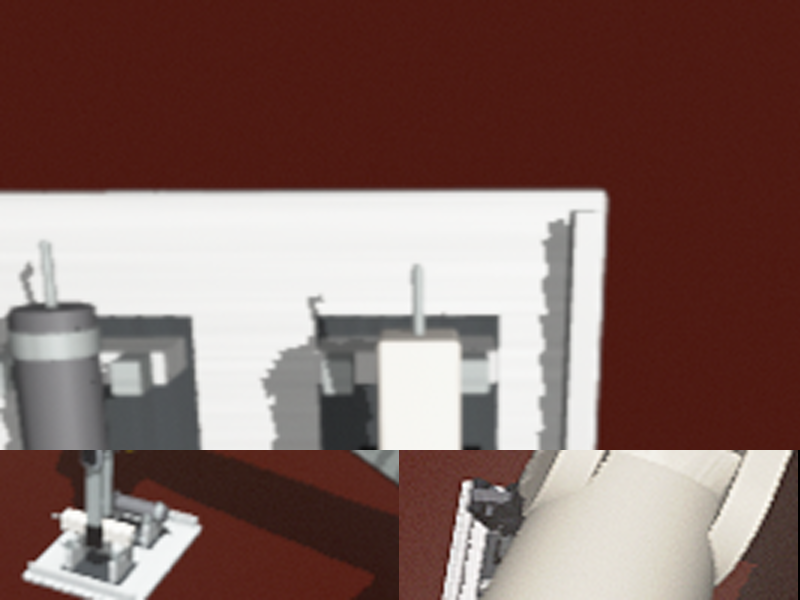

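Block is above the cradle: its top face spans crop x 379–460, with post outer edges near x≈326 and x≈490 (y≈375). I'll check the lateral offset numerically.

```bash
python3 - <<'E'
from h import *
d=np.load("w6.npz");K,E=d["K"],d["E"];A=R.from_euler("xyz",d["r"],degrees=True);p0=d["p"]
im=cv2.imread("pics/w6.png");g=cv2.cvtColor(im,cv2.COLOR_BGR2GRAY)
for r in (160,163,166,169):print(r,g[r,280:352])
f=lambda c,z:A.inv().apply(plane(K,E,np.array(c)/3+[180,40],z)-p0)*1000
print(f([(326,375),(352,375),(490,375)],.046).round(1),f([(379,375),(460,375),(419,340)],.071).round(1),f([(0,190),(606,190)],.008).round(1))
# prior estimate of the cradle centre, from w5
d5=np.load("w5.npz");A5=R.from_euler("xyz",d5["r"],degrees=True)
print(A.inv().apply(d5["p"]+A5.apply([-.008,-.0439,0])-p0)*1000)
E
```

```text
160 [140 141 141 142 140 139 141 154 148 118  99  98  97  97  97  96  90  81
 114 135 138 139 137 139 138 145 194 236 245 246 246 246 246 246 246 246
 246 246 246 246 246 246 246 247 247 246 247 246 247 246 246 246 240 215
 183 180 179 179 178 179 179 181 194 225 236 228 234 242 243 243 243 243]
163 [140 141 141 141 140 139 141 168 186 155 116 112 111 110 112 111 109  93
 115 136 138 138 138 138 138 142 189 235 245 246 246 246 246 246 246 246
 246 246 246 246 246 246 246 247 246 247 247 247 246 247 247 245 239 223
 206 203 204 203 204 204 203 204 214 230 236 228 235 244 245 245 245 245]
166 [140 140 139 139 140 138 141 166 188 189 151 114 108 108 108 108 105  91
 114 134 138 137 137 136 136 134 183 233 245 246 245 246 246 245 246 246
 246 246 246 246 246 246 246 247 247 246 246 246 246 247 247 245 238 220
 200 197 196 197 197 196 197 199 207 225 231 220 231 242 243 243 243 243]
169 [139 139 138 138 137 122  91 112 174 195 169 129 113 111 111 111 109  84
  55  48  50  65  76  80  82 100 173 232 244 246 246 246 246 246 245 246
 246 246 246 246 246 246 246 246 247 247 247 246 246 247 247 245 239 222
 205 202 203 203 203 204 204 202 180 130  93 125 215 240 241 241 241 241]
[[ 28.9 -23.2 101.8]
 [ 28.9 -16.9 101.8]
 [ 28.9  16.1 101.7]] [[34.  -9.5 76.8]
 [34.   7.9 76.7]
 [41.6 -0.9 76.8]] [[  70.2 -110.9  140. ]
 [  70.4   48.1  139.7]]
[  0.90604662  -2.7241064  -81.02668494]
```

```bash
python3 -m handwheel '[{"tx":0,"ty":-0.0026,"tz":0,"ax":0,"ay":0,"az":0,"jaw":-0.5},{"tx":0,"ty":0,"tz":0.004,"ax":0,"ay":0,"az":0,"jaw":-0.5},{"tx":0,"ty":0,"tz":0.004,"ax":0,"ay":0,"az":0,"jaw":-0.5},{"tx":0,"ty":0,"tz":0.004,"ax":0,"ay":0,"az":0,"jaw":-0.5},{"tx":0,"ty":0,"tz":0.003,"ax":0,"ay":0,"az":0,"jaw":-0.5},{"tx":0,"ty":0,"tz":0.001,"ax":0,"ay":0,"az":0,"jaw":-0.5},{"tx":0,"ty":0,"tz":0.001,"ax":0,"ay":0,"az":0,"jaw":-0.5},{"tx":0,"ty":0,"tz":0,"ax":0,"ay":0,"az":0,"jaw":-0.5},{"tx":0,"ty":0,"tz":0,"ax":0,"ay":0,"az":0,"jaw":-0.5},{"tx":0,"ty":0,"tz":0,"ax":0,"ay":0,"az":0,"jaw":-0.5}]'
python3 - <<'E'
from h import *
im,K,E,o=cam("wrist");g=cv2.cvtColor(im,cv2.COLOR_BGR2GRAY);cv2.imwrite("pics/w7.png",im)
A=R.from_euler("xyz",o["tcp_rot"],degrees=True)
P=lambda x,y,z:proj(K,E,o["ee_pos"]+A.apply([x,y,o["ee_pos"][2]-z])).round(1)[0].tolist()
print(P(28,-19,.046),P(28,-13,.046),P(28,13,.046),P(28,19,.046),P(28,0,.052),P(40,-9,.053),P(40,9,.053))
r=int(P(28,0,.046)[1]);
for k in(-3,0,3):print(r+k,g[r+k,275:355])
E
```

```text
time: 19.45
ee_pos: [0.519, -0.2415, 0.1301]
tcp_rot: [-179.9, -0.2, 167.4]
wrist_force: [1.1, -0.7, -2.2]
opening: 0.029
grasp_force: 39.0
[1103.2, 1304.2] [855.7, 1304.7] [-220.4, 1306.6] [-469.5, 1307.0] [318.4, 1304.8] [576.6, 1295.1] [59.9, 1296.1]Traceback (most recent call last):
  File "<stdin>", line 7, in <module>
IndexError: index 1302 is out of bounds for axis 0 with size 400
```

```bash
python3 - <<'E'
from h import *
im,K,E,o=cam("wrist");g=cv2.cvtColor(im,cv2.COLOR_BGR2GRAY);cv2.imwrite("pics/w7.png",im)
A=R.from_euler("xyz",o["tcp_rot"],degrees=True)
P=lambda x,y,z:proj(K,E,o["ee_pos"]+A.apply([x/1000,y/1000,o["ee_pos"][2]-z])).round(1)[0].tolist()
print(P(28,-19,.046),P(28,-13,.046),P(28,13,.046),P(28,19,.046),P(40,-9,.053),P(40,9,.053))
r=int(P(28,0,.046)[1]);
for k in(-3,0,3):print(r+k,g[r+k,285:350])
E
```

```text
[292.6, 171.6] [301.6, 171.6] [340.4, 171.6] [349.3, 171.7] [307.0, 155.7] [335.1, 155.7]
168 [139 138 139 159 188 199 200 201 200 201 201 201 202 196 146 119 134 137
 136 136 134 180 231 243 245 245 245 245 245 245 245 245 245 245 245 245
 245 245 245 246 245 245 245 245 245 246 244 236 194 144 136 126 119 168
 198 202 202 202 203 203 203 203 205 222 235]
171 [137 138 137 148 179 195 196 197 197 197 196 196 197 191 144 108 126 134
 136 134 131 176 229 243 245 245 245 245 245 245 245 245 245 245 245 245
 245 245 245 245 245 245 246 246 245 246 244 236 194 142 136 124 116 165
 194 198 198 198 198 198 198 198 202 225 235]
174 [135 122  91  92 159 191 194 194 195 193 195 194 194 189 148  83  54  53
  52  54  78 163 227 242 245 245 245 245 245 245 245 245 245 245 245 245
 245 245 245 246 246 246 245 245 246 245 244 235 178  99  86  87 103 164
 193 197 197 197 196 197 197 197 193 150 104]
```

```bash
python3 -m handwheel '[{"tx":0,"ty":-0.001,"tz":0,"ax":0,"ay":0,"az":0,"jaw":-0.5},{"tx":0,"ty":0,"tz":0.0008,"ax":0,"ay":0,"az":0,"jaw":-0.5},{"tx":0,"ty":0,"tz":0.0006,"ax":0,"ay":0,"az":0,"jaw":-0.5},{"tx":0,"ty":0,"tz":0,"ax":0,"ay":0,"az":0,"jaw":-0.5},{"tx":0,"ty":0,"tz":0,"ax":0,"ay":0,"az":0,"jaw":-0.5},{"tx":0,"ty":0,"tz":0,"ax":0,"ay":0,"az":0,"jaw":-0.5},{"tx":0,"ty":0,"tz":0,"ax":0,"ay":0,"az":0,"jaw":-0.5},{"tx":0,"ty":0,"tz":0,"ax":0,"ay":0,"az":0,"jaw":-0.5},{"tx":0,"ty":0,"tz":0,"ax":0,"ay":0,"az":0,"jaw":-0.5},{"tx":0,"ty":0,"tz":0,"ax":0,"ay":0,"az":0,"jaw":-0.5}]'
```

```text
time: 20.8
ee_pos: [0.5187, -0.2425, 0.1287]
tcp_rot: [-179.9, -0.2, 167.4]
wrist_force: [0.3, -0.6, -1.8]
opening: 0.0287
grasp_force: 39.1
```

```bash
python3 -m handwheel '[{"tx":0,"ty":0,"tz":0.0005,"ax":0,"ay":0,"az":0,"jaw":-0.5},{"tx":0,"ty":0,"tz":0.0005,"ax":0,"ay":0,"az":0,"jaw":-0.5},{"tx":0,"ty":0,"tz":0,"ax":0,"ay":0,"az":0,"jaw":-0.5},{"tx":0,"ty":0,"tz":0,"ax":0,"ay":0,"az":0,"jaw":-0.5},{"tx":0,"ty":0,"tz":0,"ax":0,"ay":0,"az":0,"jaw":-0.5},{"tx":0,"ty":0,"tz":0,"ax":0,"ay":0,"az":0,"jaw":-0.5},{"tx":0,"ty":0,"tz":0,"ax":0,"ay":0,"az":0,"jaw":-0.5},{"tx":0,"ty":0,"tz":0,"ax":0,"ay":0,"az":0,"jaw":-0.5},{"tx":0,"ty":0,"tz":0,"ax":0,"ay":0,"az":0,"jaw":-0.5},{"tx":0,"ty":0,"tz":0,"ax":0,"ay":0,"az":0,"jaw":-0.5}]'
```

```text
time: 22.05
ee_pos: [0.5188, -0.2426, 0.1287]
tcp_rot: [-179.9, -0.1, 167.4]
wrist_force: [-1.9, 1.5, 6.2]
opening: 0.0284
grasp_force: 39.6
```

Contact: the block rests on the ribs. Ease the squeeze open slowly to about 44 mm, wait, then lift.

```bash
python3 -m handwheel '[{"tx":0,"ty":0,"tz":-0.0005,"ax":0,"ay":0,"az":0,"jaw":-0.35},{"tx":0,"ty":0,"tz":0,"ax":0,"ay":0,"az":0,"jaw":-0.3},{"tx":0,"ty":0,"tz":0,"ax":0,"ay":0,"az":0,"jaw":-0.26},{"tx":0,"ty":0,"tz":0,"ax":0,"ay":0,"az":0,"jaw":-0.22},{"tx":0,"ty":0,"tz":0,"ax":0,"ay":0,"az":0,"jaw":-0.17},{"tx":0,"ty":0,"tz":0,"ax":0,"ay":0,"az":0,"jaw":-0.12},{"tx":0,"ty":0,"tz":0,"ax":0,"ay":0,"az":0,"jaw":-0.06},{"tx":0,"ty":0,"tz":0,"ax":0,"ay":0,"az":0,"jaw":0},{"tx":0,"ty":0,"tz":0,"ax":0,"ay":0,"az":0,"jaw":0.03},{"tx":0,"ty":0,"tz":0,"ax":0,"ay":0,"az":0,"jaw":0.03}]'
python3 -m handwheel '[{"tx":0,"ty":0,"tz":0,"ax":0,"ay":0,"az":0,"jaw":0.03},{"tx":0,"ty":0,"tz":0,"ax":0,"ay":0,"az":0,"jaw":0.03},{"tx":0,"ty":0,"tz":-0.004,"ax":0,"ay":0,"az":0,"jaw":0.03},{"tx":0,"ty":0,"tz":-0.01,"ax":0,"ay":0,"az":0,"jaw":0.03},{"tx":0,"ty":0,"tz":-0.02,"ax":0,"ay":0,"az":0,"jaw":0.03},{"tx":0,"ty":0,"tz":-0.03,"ax":0,"ay":0,"az":0,"jaw":0.03},{"tx":0,"ty":0,"tz":-0.03,"ax":0,"ay":0,"az":0,"jaw":0.03},{"tx":0,"ty":0,"tz":-0.01,"ax":0,"ay":0,"az":0,"jaw":0.03},{"tx":0,"ty":0,"tz":0,"ax":0,"ay":0,"az":0,"jaw":0.03},{"tx":0,"ty":0,"tz":0,"ax":0,"ay":0,"az":0,"jaw":0.03}]'
python3 - <<'E'
from h import *
im,K,E,o=cam("wrist");cv2.imwrite("pics/w8.png",im);A=R.from_euler("xyz",o["tcp_rot"],degrees=True);p0=o["ee_pos"]
g=cv2.cvtColor(im,cv2.COLOR_BGR2GRAY)
P=lambda x,y,z:proj(K,E,p0+A.apply([x/1000,y/1000,p0[2]-z])).round(1)[0].tolist()
print("block corners",[P(x,y,.052) for x in(42,-42) for y in(-9,9)]," posts",[P(x,y,.046) for x in(28,-28) for y in(-16,16)])
for x in(35,28,10,-10,-28,-35):
    r=int(P(x,0,.05)[1]);print(r,g[r,285:350:1])
c=int(P(0,0,.052)[0]);print("col",c,g[100:230,c])
E
python3 go.py 0.5262 0.0064 0.232 168.5
```

```text
time: 23.3
ee_pos: [0.5187, -0.2425, 0.1282]
tcp_rot: [-179.9, -0.2, 167.4]
wrist_force: [0.1, -0.1, -1.5]
opening: 0.044
grasp_force: 2.5
time: 24.55
ee_pos: [0.5188, -0.2423, 0.2308]
tcp_rot: [-179.9, -0.3, 167.4]
wrist_force: [-0.6, 1.5, -2.5]
opening: 0.044
grasp_force: 2.5
block corners [[310.9, 134.1], [330.4, 134.1], [311.4, 219.6], [329.5, 219.6]]  posts [[303.8, 148.3], [337.5, 148.3], [304.5, 204.3], [336.5, 204.3]]
141 [246 246 246 246 244 218 171 162 154 148 143 111  92 103 102  98  98  98
  98  98  99  97  98  98 107 183 239 249 249 249 249 249 249 249 249 249
 249 249 249 249 250 249 249 247 212 139 129 128 127 125 126 125 125 125
 126 126 127 124 165 229 245 246 246 246 246]
148 [202 154 148 148 148 149 148 148 149 148 147 136 138 157 191 210 212 212
 211 212 207 164 135 142 149 190 238 248 249 249 249 249 249 249 249 249
 249 249 249 249 250 250 250 247 216 154 144 144 149 186 211 214 213 213
 214 222 236 242 225 234 246 247 247 247 247]
167 [244 244 245 244 244 239 229 191 149 145 143 129  91  54  49  47  48  48
  49  48  47  48  49  49  69 152 230 247 249 249 249 24
[... 960 characters left out ...]
 150 234 245 244 246 247 248 249 248 248 247 246 246 246 245 241
 225 224 218 218 218 218 218 217 217 217 218 217 217 218 218 212 186 188
 245 249 249 249 249 249 249 249 249 249 249 249 249 249 249 249 249 249
 249 249 249 249 249 249 249 249 249 249 249 249 249 249 249 249 249 249
 249 249 249 249 249 249 249 249 249 249 249 249 249 249 249 249 249 249
 249 249 249 249 249 249 249 249 249 249 249 249 249 249 249 249 249 249
 249 249 249 249 249 249 249 249 249 249 249 244 217 212 212 212 212 212
 212 211 208 201]
now [ 0.5187 -0.2423  0.2308] [-179.93   -0.3   167.4 ] | rotvec [-0.07 -0.3  -1.1 ] | shift before-turn axes [ 0.047   0.2443 -0.0013] | after-turn axes [ 0.0423  0.2452 -0.0012]
```

The block lies straight between the posts, rows 136–219 and cols 310–329, with posts at 299–306 and 334–341. Now I'll return the tongs.

```bash
python3 -m handwheel '[{"tx":0,"ty":0,"tz":0,"ax":-0.07,"ay":-0.3,"az":-1.1,"jaw":0.03},{"tx":0.007,"ty":0.02,"tz":0,"ax":0,"ay":0,"az":0,"jaw":0.03},{"tx":0.007,"ty":0.045,"tz":0,"ax":0,"ay":0,"az":0,"jaw":0.03},{"tx":0.007,"ty":0.055,"tz":0,"ax":0,"ay":0,"az":0,"jaw":0.03},{"tx":0.007,"ty":0.055,"tz":0,"ax":0,"ay":0,"az":0,"jaw":0.03},{"tx":0.007,"ty":0.045,"tz":0,"ax":0,"ay":0,"az":0,"jaw":0.03},{"tx":0.007,"ty":0.025,"tz":0,"ax":0,"ay":0,"az":0,"jaw":0.03},{"tx":0,"ty":0,"tz":0,"ax":0,"ay":0,"az":0,"jaw":0.03},{"tx":0,"ty":0,"tz":0,"ax":0,"ay":0,"az":0,"jaw":0.03},{"tx":0,"ty":0,"tz":0,"ax":0,"ay":0,"az":0,"jaw":0.03}]'
python3 go.py 0.5258 0.0064 0.232 168.5
python3 - <<'E'
from h import *
im,K,E,o=cam("wrist");cv2.imwrite("pics/w9.png",im);A=R.from_euler("xyz",o["tcp_rot"],degrees=True);p0=o["ee_pos"]
g=cv2.cvtColor(im,cv2.COLOR_BGR2GRAY)
P=lambda x,y,z:proj(K,E,p0+A.apply([x/1000,y/1000,p0[2]-z])).round(1)[0].tolist()
print("tips",[P(10,y,p0[2]-.0997) for y in(-22,-16,16,22)],"rim in/out",P(16,-34,.065),P(16,34,.065),P(21,-39,.065),P(21,39,.065))
r=int(P(18.5,0,.065)[1])
for k in(-8,0,8,20):print(r+k,g[r+k,255:390])
print("col",g[90:200,320])
E
```

```text
time: 25.85
ee_pos: [0.5267, 0.0054, 0.232]
tcp_rot: [-180.0, 0.1, 168.4]
wrist_force: [-1.3, -0.2, -1.7]
opening: 0.0439
grasp_force: 2.4
now [0.5267 0.0054 0.232 ] [-1.7997e+02  1.2000e-01  1.6844e+02] | rotvec [-0.03  0.12 -0.06] | shift before-turn axes [ 0.0011  0.0008 -0.    ] | after-turn axes [ 0.0011  0.0008 -0.    ]
tips [[290.7, 191.1], [298.9, 191.1], [342.8, 191.1], [351.0, 191.1]] rim in/out [283.3, 164.5] [357.9, 164.6] [277.6, 159.0] [363.7, 159.1]
153 [ 65  66  67  66  66  66  67  67  66  66  64  53  41  46  76 103 122 124
 120 118  99  80  74  74  73  72  68  66  66  68  66  67  66  66  66  68
  67  67  68  66  66  67  67  67  67  68  67  68  67  67  67  67  67  66
  67  68  66  67  67  67  66  67  67  68  67  67  67  67  67  66  67  67
  67  68  66  67  66  67  67  67  67  67  67  67  66  66  66  66  67  67
  68  66  66  66  67  66  68  66  66  66  66  67  66  66  73 107 128 133
 132 134 133 134 134 133 133 129 103  72  66  66  66  66  67  66  67  67
  66  67  67  66  67  66  67  66  66]
161 [ 41  39  40  40  40  39  39  40  40  39  39  41  40  40  52  64  73  76
 
[... 1332 characters left out ...]
  70  71  71  70  70  70  69  69  70  69  69  69  70  69  69  69
  69  69  68  69  69  69  62  50  45  44  45  58 105 126 128 128 128 127
 125 127 125 126 125 125 124 100  72  66  66  66  67  66  66  66  65  67
  67  67  67  67  66  66  66  66  66]
col [ 66  67  67  66  66  67  66  66  66  65  65  66  66  66  66  67  66  66
  68  66  66  66  67  66  72  88 118 126 131 133 133 132 133 132 133 131
 131 133 136 136 135 133 132 132 133 134 136 133 131 131 131 131 131 132
 134 134 132 126 105  70  66  67  66  67  69  66  67  80 115 128 129 129
 126 115 115 127 130 131 132 134 130 129 129 131 129 128 128 130 131 131
 130 124 103  71  66  66  68  67  67  66  67  68  67  68  68  67  81 115
 127 129]
```

```bash
python3 -m handwheel '[{"tx":0.0012,"ty":0.0005,"tz":0,"ax":0,"ay":0.1,"az":0,"jaw":0.03},{"tx":0,"ty":0,"tz":0.01,"ax":0,"ay":0,"az":0,"jaw":0.03},{"tx":0,"ty":0,"tz":0.02,"ax":0,"ay":0,"az":0,"jaw":0.03},{"tx":0,"ty":0,"tz":0.02,"ax":0,"ay":0,"az":0,"jaw":0.03},{"tx":0,"ty":0,"tz":0.02,"ax":0,"ay":0,"az":0,"jaw":0.03},{"tx":0,"ty":0,"tz":0.02,"ax":0,"ay":0,"az":0,"jaw":0.03},{"tx":0,"ty":0,"tz":0.015,"ax":0,"ay":0,"az":0,"jaw":0.03},{"tx":0,"ty":0,"tz":0.007,"ax":0,"ay":0,"az":0,"jaw":0.03},{"tx":0,"ty":0,"tz":0.003,"ax":0,"ay":0,"az":0,"jaw":0.03},{"tx":0,"ty":0,"tz":0,"ax":0,"ay":0,"az":0,"jaw":0.03}]'
```

```text
time: 27.15
ee_pos: [0.5259, 0.0067, 0.1173]
tcp_rot: [-180.0, 0.0, 168.5]
wrist_force: [-0.1, 0.3, -2.0]
opening: 0.044
grasp_force: 2.4
```

```bash
python3 -m handwheel '[{"tx":0,"ty":0,"tz":0.002,"ax":0,"ay":0,"az":0,"jaw":0.03},{"tx":0,"ty":0,"tz":0.002,"ax":0,"ay":0,"az":0,"jaw":0.03},{"tx":0,"ty":0,"tz":0.001,"ax":0,"ay":0,"az":0,"jaw":0.03},{"tx":0,"ty":0,"tz":0.001,"ax":0,"ay":0,"az":0,"jaw":0.03},{"tx":0,"ty":0,"tz":0,"ax":0,"ay":0,"az":0,"jaw":0.03},{"tx":0,"ty":0,"tz":0,"ax":0,"ay":0,"az":0,"jaw":0.03},{"tx":0,"ty":0,"tz":0,"ax":0,"ay":0,"az":0,"jaw":0.03},{"tx":0,"ty":0,"tz":0,"ax":0,"ay":0,"az":0,"jaw":0.03},{"tx":0,"ty":0,"tz":0,"ax":0,"ay":0,"az":0,"jaw":0.03},{"tx":0,"ty":0,"tz":0,"ax":0,"ay":0,"az":0,"jaw":0.03}]'
```

```text
time: 28.4
ee_pos: [0.5268, 0.0068, 0.1129]
tcp_rot: [180.0, 0.2, 168.5]
wrist_force: [-1.6, 0.9, 8.4]
opening: 0.044
grasp_force: 2.9
```

Tips on the floor. Open slowly; the jaws spring to 54 mm, then the fingers leave.

```bash
python3 -m handwheel '[{"tx":0,"ty":0,"tz":-0.001,"ax":0,"ay":0,"az":0,"jaw":0.06},{"tx":0,"ty":0,"tz":0,"ax":0,"ay":0,"az":0,"jaw":0.1},{"tx":0,"ty":0,"tz":0,"ax":0,"ay":0,"az":0,"jaw":0.14},{"tx":0,"ty":0,"tz":0,"ax":0,"ay":0,"az":0,"jaw":0.18},{"tx":0,"ty":0,"tz":0,"ax":0,"ay":0,"az":0,"jaw":0.22},{"tx":0,"ty":0,"tz":0,"ax":0,"ay":0,"az":0,"jaw":0.26},{"tx":0,"ty":0,"tz":0,"ax":0,"ay":0,"az":0,"jaw":0.3},{"tx":0,"ty":0,"tz":0,"ax":0,"ay":0,"az":0,"jaw":0.35},{"tx":0,"ty":0,"tz":0,"ax":0,"ay":0,"az":0,"jaw":0.45},{"tx":0,"ty":0,"tz":0,"ax":0,"ay":0,"az":0,"jaw":0.6}]'
python3 -m handwheel '[{"tx":0,"ty":0,"tz":0,"ax":0,"ay":0,"az":0,"jaw":0.8},{"tx":0,"ty":0,"tz":0,"ax":0,"ay":0,"az":0,"jaw":1},{"tx":0,"ty":0,"tz":0,"ax":0,"ay":0,"az":0,"jaw":1},{"tx":0,"ty":0,"tz":0,"ax":0,"ay":0,"az":0,"jaw":1},{"tx":0,"ty":0,"tz":-0.01,"ax":0,"ay":0,"az":0,"jaw":1},{"tx":0,"ty":0,"tz":-0.03,"ax":0,"ay":0,"az":0,"jaw":1},{"tx":0,"ty":0,"tz":-0.04,"ax":0,"ay":0,"az":0,"jaw":1},{"tx":0,"ty":0,"tz":-0.04,"ax":0,"ay":0,"az":0,"jaw":1},{"tx":0,"ty":0,"tz":-0.04,"ax":0,"ay":0,"az":0,"jaw":1},{"tx":0,"ty":0,"tz":0,"ax":0,"ay":0,"az":0,"jaw":1}]'
python3 - <<'E'
from h import *
im,K,E,o=cam("wrist");cv2.imwrite("pics/w10.png",im);print(o["ee_pos"].round(4),o["time"])
b=cv2.imread("pics/w3.png");d=np.load("w3.npz")
P=lambda K,E,x,y,z:proj(K,E,[x,y,z]).round(1)[0].tolist()
m=(im.min(2)>215).astype(np.uint8);n,l,st,c=cv2.connectedComponentsWithStats(m[150:260,270:380]);print([s.tolist() for s in st[1:] if s[4]>60])
m=(b.min(2)>215).astype(np.uint8);n,l,st,c=cv2.connectedComponentsWithStats(m[150:260,270:380]);print([s.tolist() for s in st[1:] if s[4]>60])
c=np.array([.5257,.0038,.172]);print(P(K,E,*c),P(d["K"],d["E"],*c))
# ray-cast bridge corners/slide edge
g=cv2.cvtColor(im,cv2.COLOR_BGR2GRAY)
E
```

```text
time: 29.65
ee_pos: [0.5257, 0.0067, 0.1119]
tcp_rot: [-180.0, 0.0, 168.5]
wrist_force: [-0.4, 0.3, 0.0]
opening: 0.0682
grasp_force: 0.0
time: 30.9
ee_pos: [0.5266, 0.0068, 0.2759]
tcp_rot: [180.0, 0.3, 168.5]
wrist_force: [0.5, -0.5, -0.4]
opening: 0.0853
grasp_force: 0.0
[0.5266 0.0068 0.2759] 30.9
[[38, 34, 41, 19, 622], [9, 36, 28, 22, 608]]
[[47, 37, 40, 20, 630], [17, 41, 29, 23, 617]]
[316.5, 201.3] [320.8, 203.7]
```

```bash
python3 - <<'E'
from h import *
im,K,E,o=cam("wrist");A=R.from_euler("xyz",o["tcp_rot"],degrees=True);p0=o["ee_pos"]
f=lambda c,z:(A.inv().apply(plane(K,E,c,z)-p0)*1000).round(1)[:,:2].tolist()
print("bridge",f([(278.7,185.7),(306.7,185.7),(306.7,207.7),(278.7,207.7)],.172),"slide",f([(348.7,183.7),(348.7,202.7)],.16))
g=cv2.cvtColor(im,cv2.COLOR_BGR2GRAY)
for y in(150,156,160,172):print(y,g[y,262:372])
print(g[100:190,315])
E
```

```text
bridge [[13.5, -30.8], [13.5, -10.3], [-3.5, -10.5], [-3.5, -31.4]] slide [[11.9, 21.4], [-3.4, 21.8]]
150 [ 65  65  65  60  54  46  41  41  41  38  44  59  72  74  75  74  75  75
  76  79  79  79  80  80  81  79  79  80  81  81  82  81  81  82  82  83
  82  82  83  83  82  81  82  83  84  85  85  86  86  83  83  86  87  88
  88  87  86  86  87  87  88  88  89  90  88  87  88  90  91  91  92  93
  91  91  93  93  95  95  94  95  94  93  94  94  95  96  98  97  97  97
  98  97 100 101 112 126 131 131 132 131 131 129 117  92  70  65  64  65
  66  63]
156 [ 38  40  40  39  40  39  40  38  40  41  42  56  67  71  72  72  73  74
  85 113 128 129 127 117  97  78  71  69  80  88  89  87  89  89  76  61
  74  88  92  87  82  83  82  85  90  87  82  81  82  83  88  91  88  81
  80  81  81  85  83  78  78  77  77  77  78  77  78  77  77  77  75  63
  60  73  79  80  79  76  75  76  76  76  75  76  76  69  56  50  52  74
 112 130 131 131 130 129 128 128 129 128 128 126 109  84  67  65  66  66
  64  65]
160 [ 41  39  39  40  39  39  38  39  39  40  40  50  63  71  74  73  73  73
  79 108 127 128
[... 476 characters left out ...]
 124 132 153 164 165 162 130  85
  73  72  72  72  73  73  73  72  72  72  72  72  73  72  72  72  72  71
  72  72  72  73  72  77  81  83  78  73  71  72  71  71  71  72  71  71
  73  86  94  92 100 111 117 122 125 124 112  88  71  59  48  45  51  87
 116 127 127 127 126 126 126 127 127 126 126 123  99  71  65  65  64  66
  65  65]
[ 66  65  64  65  65  64  65  65  64  65  65  65  75  96 119 127 130 132
 129 130 130 130 129 129 131 132 131 130 131 129 130 133 133 130 129 129
 130 129 129 130 130 128 119  87  69  66  66  67  67  69  88 121 127 127
 126 112  81  88 114 116  86  76  74  72  71  72  73  71  72  73  74  73
  71  66  56  55  54  54  53  53  53  54  53  54  54  62  89 130 177 236]
```

The tongs' top appears shifted a few mm in the pocket. I'll retreat and check for lean with the side view, compared numerically with the starting picture.

```bash
python3 -m handwheel '[{"tx":0,"ty":-0.02,"tz":-0.04,"ax":0,"ay":0,"az":0,"jaw":1},{"tx":0,"ty":-0.05,"tz":0,"ax":0,"ay":0,"az":0,"jaw":1},{"tx":0,"ty":-0.05,"tz":0,"ax":0,"ay":0,"az":0,"jaw":1},{"tx":0.02,"ty":-0.05,"tz":0,"ax":0,"ay":0,"az":0,"jaw":1},{"tx":0.03,"ty":-0.02,"tz":0,"ax":0,"ay":0,"az":0,"jaw":1},{"tx":0.03,"ty":-0.01,"tz":0,"ax":0,"ay":0,"az":0,"jaw":1},{"tx":0,"ty":0,"tz":0,"ax":0,"ay":0,"az":0,"jaw":1},{"tx":0,"ty":0,"tz":0,"ax":0,"ay":0,"az":0,"jaw":1},{"tx":0,"ty":0,"tz":0,"ax":0,"ay":0,"az":0,"jaw":1},{"tx":0,"ty":0,"tz":0,"ax":0,"ay":0,"az":0,"jaw":1}]'
python3 - <<'E'
from h import *
s0=cv2.imread("pics/side0.png");s,K,E,o=cam("side");cv2.imwrite("pics/side11.png",s)
t,*_=cam("top");cv2.imwrite("pics/top11.png",t)
for n,a in(("before",s0),("after",s)):
    m=((a.min(2)>115)&(np.ptp(a.astype(int),axis=2)<20)).astype(np.uint8)[165:225,292:335]
    print(n);print("\n".join("".join(".#"[v] for v in r) for r in m[::2]))
for c in([.5249,.0059],[.522,.003]):
  for z in(.172,.065):print(c,z,proj(K,E,c+[z]).round(1))
E
```

```text
time: 32.25
ee_pos: [0.408, -0.173, 0.3116]
tcp_rot: [-180.0, -0.0, 168.5]
wrist_force: [-0.0, -0.1, -0.3]
opening: 0.0857
grasp_force: 0.0
before
...............................############
.............................###########.##
...........................################
.........................##################
.................##########################
...............#####################.......
...............#######.###########.........
...............######.###########..........
.............#######..#############........
...........#######....####################.
..........######.....##.###################
..........######.....##......##############
..........######.....###............#######
...........#####....###....................
...........#####...#####...................
..........#####...######...................
...........#####..######...................
...........###....######...................
...........####...######...................
..........######..######...................
..........######...#####...................
..........######...#####.....
[... 1144 characters left out ...]
##..................
...........#####....#####..................
...........######...#####..................
...........######...#####..................
...........######...#####..................
...........######...####...................
...........######..........................
............#####..........................
............#####..........................
...............##..........................
...........................................
...........................................
...........................................
[0.5249, 0.0059] 0.172 [[308.4 177.1]]
[0.5249, 0.0059] 0.065 [[309.2 208.6]]
[0.522, 0.003] 0.172 [[309.8 176.7]]
[0.522, 0.003] 0.065 [[310.5 208.1]]
```

The tongs stand upright: they have shifted about 1 px uniformly along their whole height, with the same height as before. Last check is that everything else is unmoved.

```bash
python3 - <<'E'
import cv2,numpy as np
for n in("side","top"):
    a=cv2.GaussianBlur(cv2.imread(f"pics/{n}0.png"),(5,5),0);b=cv2.GaussianBlur(cv2.imread(f"pics/{n}11.png"),(5,5),0)
    m=(cv2.absdiff(a,b).max(2)>50).astype(np.uint8);k,l,st,c=cv2.connectedComponentsWithStats(m)
    print(n,[s.tolist() for s in st[1:] if s[4]>15])
E
```

```text
side [[351, 0, 50, 108, 2908], [439, 0, 3, 9, 19], [414, 0, 200, 160, 9672], [573, 3, 67, 47, 2074], [511, 32, 58, 100, 1221], [532, 44, 108, 94, 5703], [436, 73, 108, 178, 5854], [471, 84, 15, 29, 310], [513, 109, 98, 97, 4387], [342, 132, 11, 7, 59], [353, 163, 7, 9, 34], [331, 167, 14, 5, 40], [549, 192, 28, 47, 746], [455, 231, 73, 62, 2391], [495, 241, 30, 18, 314], [527, 241, 20, 21, 118], [226, 301, 41, 24, 441]]
top [[95, 0, 15, 8, 49], [122, 0, 7, 5, 25], [147, 0, 196, 11, 1574], [419, 0, 9, 5, 20], [478, 0, 11, 4, 21], [500, 0, 76, 4, 214], [577, 0, 41, 2, 73], [86, 3, 4, 7, 16], [111, 3, 5, 9, 20], [4, 10, 5, 5, 16], [4, 15, 636, 124, 26412], [136, 65, 82, 71, 2192], [204, 64, 8, 8, 19], [207, 71, 9, 9, 37], [222, 78, 7, 9, 28], [228, 102, 11, 27, 104], [232, 129, 7, 5, 23], [326, 134, 227, 266, 28082], [356, 147, 58, 83, 1072], [160, 164, 84, 57, 1247], [66, 167, 78, 84, 1474], [191, 166, 23, 10, 129], [215, 170, 17, 10, 114], [233, 173, 7, 6, 28], [623, 173, 17, 73, 616], [244, 174, 6, 8, 28], [191, 180, 6, 16, 63], [292, 181, 5, 9, 30], [425, 180, 7, 11, 26], [300, 183, 16, 6, 48], [218, 184, 9, 17, 96], [243, 188, 4, 14, 26], [418, 191, 12, 19, 117], [430, 190, 8, 24, 116], [400, 193, 6, 12, 36], [249, 244, 23, 19, 93], [524, 299, 116, 79, 4008], [17, 305, 68, 95, 3561], [247, 324, 77, 40, 1101], [455, 347, 185, 53, 4832], [272, 355, 15, 9, 60], [221, 358, 98, 42, 2709], [424, 384, 10, 16, 82]]
```

In the fixed side view only the arm, the board's emptied cradle and the rack's filled cradle changed. The top view's differences run across the whole image, background included, so they look like the camera's view having shifted. I'm handing in.

```bash
python3 -c "
from workcell import workorder;print(workorder.job_done())"
```

```text
the job is handed in; nothing more can be done
None
```

The hot block resistor lies on both ribs of the free rack cradle, between the posts; the tongs stand upright in their holder, released (a few mm off their starting spot), and the job was handed in at about 32 s.

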